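# Cancel, vent and open the pressure cooker

## Robot

A 6-joint arm with a two-finger parallel gripper is mounted at the origin on the work surface. World frame = base frame: x ahead of the robot, y to its left, z up, the work surface at z = 0. Lengths are in m, angles in rad, forces in N, time in s.
With the tool pointing down it reaches from about 0.375 to 0.925 m from the base axis. Payload 5.7 kg.
Tool frame: the origin (TCP) lies midway between the tips of the shut fingers; the grasp point (between the pads) lies 19 mm behind it (arm.grip_point_offset is the distance from the TCP to the grasp point, in m); z points along the fingers, y is the line along which they close (so a half turn about z gives the same grasp; the last joint's range is limited). The gripper opens to 85 mm and grips with 20 to 120 N. Pads are 22 mm wide; open, the fingers measure 114 mm over their backs; the gripper's body (76 mm by 85 mm) begins 54 mm behind the grasp point. The pads swing forward as they close: fully open they stand 13 mm farther back than shut.
Start: joints at [1.153, 0.359, 1.51, -0, 1.272, -0.115], TCP at [0.179, 0.573, 0.231] pointing down, gripper open.
Joint ranges: [-2.97, 2.97], [-1.01, 2.36], [0.21, 2.38], [-0.96, 4.11], [0.2, 2.71], [-2.98, 2.98]. Speed limits (rad/s): [2.39, 2.39, 3.14, 3.14, 3.14, 3.14].

## Interface

Orientations are given as a 3x3 rotation matrix whose columns are the frame's x, y, z axes.
In Python, from bench import arm, imaging gives the robot as it stands. The module is installed in compiled form; this text tells all that it offers.
- The arm moves only by the shell command python3 -m inch 'ROWS' [FORCE]. ROWS is JSON, a list of rows, each a list of 3 entries, a list of its own where there are three numbers: the turn, a rotation vector about the tool's x, y, z in rad, then the shift along the tool's x, y, z in cm, then the finger opening in cm, from 0 to 8.54. A call has 1 to 8 rows; each row is the pose to reach, as a shift and turn from the pose commanded when the call began, along the tool's axes at that moment; what a row does not reach only later rows make up. A row lasts 1/8 s, in which the tool goes at most 62.5 mm and 10.7 degrees, less where a joint would pass 70% of its speed; a pose out of reach is approached as far as the arm can. A call with a gripper value outside its range is refused whole. The fingers move at their own pace and stop on an object; FORCE is the grip in N (left out, the last holds). Time passes only in rows, so rows that repeat a pose let the fingers close. It gives the time, the measured TCP pose, the force, the opening and the grip force at its end, in the units of the state.
- arm.sense(): the state, without advancing time (a new reading comes with each control period).
- imaging.grab_frame(name): name is "scene" or "top" or "wrist"; returns the picture (480x640x3 uint8, red, green, blue); there is no depth.
- imaging.get_calibration(name): a dict with "fov_y" (degrees; the focal length in pixels is half the picture's height over the tangent of half this angle, whatever the lens; pixels are square), "cx", "cy" (the principal point, pixels), "k1" (the pictures are not rectified: a ray, as slopes to the right and down, at radius r is drawn at 1 + k1 r^2 times it, then the intrinsics apply), "R" (3x3) and "t" (3): a world point X has camera coordinates R X + t. Camera axes: x right, y down, z forward; pixel columns grow to the right and rows downward; lengths in m; the calibration is good to about 2 mm. A picture is of the moment at which its call begins: read the wrist's pose just before it. get_calibration takes no time and is no camera call; for the wrist camera it gives the pose at the moment of the call.
- arm.sign_off(): hands the job in; it is judged then, once.
The state is a dict: "t": time; "joints": joint angles; "joint_velocities": joint speeds; "effort": joint torques, N m; "tcp_pos": TCP position; "tcp_rot": TCP orientation; "contact_force": force on the tool from outside, world axes, zero at the start; "moment": the same for the moment, N m; "opening": finger opening in m; "finger_force": force on a finger pad.
Only numpy, scipy, OpenCV 4.12 (cv2) and the standard library are available. Lean on these libraries where they do the work, as an engineer would, in place of code of your own. Each camera call takes 0.05 s, during which the arm holds its last target. There are 200 camera calls.

## Task

Lunch has finished in the white pressure cooker on the counter. Pressing gently with the fingertips only, push the red cancel key all the way in and let it come back up, then press down the raised orange end of the steam-release rocker on the lid until it has tipped right over, and only then press the lid latch in front of the lid so that the lid springs fully open. Press no other key, do not shift or pick up the things standing around the cooker, and finish with the hand clear.

Things in the scene. Friction and masses are not known exactly. Their poses are not given: they have to be found in the camera images.
- cooker: white pressure cooker, 350 mm deep (x), 270 wide (y), 205 high, fixed. Origin: centre of its underside; x from its front to its back, y to the left seen from the front; the front (-x) faces roughly towards the robot. On top, front to back: black panel sloping up 15 degrees to the back with four keys; steel latch pad; black-topped lid, from 68 mm in front of the origin to 155 mm behind it.
- cancel_key (a joint): red key, 24 mm (x) by 26 mm (y), at the +y (left) end of the row, 42 mm from the grey menu key centre to centre. Slide square to the panel, metres: 0 = up, 0.004 = all the way in; springs back when let go. 1.5 N starts it, 4.5 N bottoms it. It stands 7 mm out of the panel, 3 mm when fully in.
- cancel_key_top (a point): centre of the red key's top face, 160 mm above the counter; its z axis points out of the panel (leaning 15 degrees from vertical towards the cooker's front)
- menu_key (a joint): grey key beside the red one, same make; not to be pressed. 0 = up, 0.004 = in
- timer_key (a joint): grey key beside the green one, same make; not to be pressed. 0 = up, 0.004 = in
- start_key (a joint): green key at the -y (right) end of the row, same make; not to be pressed. 0 = up, 0.004 = in
- vent_rocker (a joint): steam-release rocker in a grey frame on the lid's right half, 56 mm long (cooker x), 26 wide, V-shaped top: front half orange, back half grey. Hinge about its middle, radians: 0 to 0.05 = sealed, orange end raised; 0.40 = vent, tipped right over. Stays where it is left; about 2 N at the orange end moves it, that end going down 10 mm. Pivot 214 mm above the counter.
- vent_rocker_press (a point): spot on top of the orange half of the rocker, 22 mm in front of its pivot (6 mm from its end), about 224 mm above the counter when sealed; the place to press, straight down. In the cooker's frame 20 mm behind its origin and 45 mm to the right (-y); moves with the rocker and lid
- lid_latch (a joint): lid latch, a dark steel push pad 30 mm (x) by 58 mm (y) between the display and the lid's front edge. Hinge just behind the pad, radians: 0 = up (catching the lid), 0.18 = all the way down; springs back. Pressed straight down, the pad's middle goes down 7 mm in all and frees the lid after about 4 mm; about 1.5 N starts it, about 4.5 N bottoms it.
- lid_latch_pad (a point): centre of the latch pad's top face, 178 mm above the counter; the lid's front edge is 37 mm behind it, the row of keys 45 mm in front of it
- lid (a joint): lid, hinged along its back edge 155 mm behind the cooker's origin and 168 mm up. Radians: 0 = shut and caught, 1.4 = fully open (leaning just short of upright). Once the latch frees it, a spring swings it up and back by itself in about 2 to 3 s; its front edge first rises close behind the latch pad.
- lid_front (a point): middle of the lid's front edge, at its top face; moves with the lid
- lunch_box: clear two-tier plastic lunch box with blue clips, 176 by 116 by 101 mm high, loose, upright beside the cooker. Origin: centre of its underside
- mini_cup: small steel cup, 64 mm across, 60 mm high, loose, to the left or right of the cooker. Origin: centre of its underside
- sauce_dish: white ceramic sauce dish, 90 mm across, 24 mm high, loose, to the left or right of the cooker. Origin: centre of its underside
- rice_paddle: flat wooden rice paddle, 220 mm long (x), 62 mm wide, 8 mm thick, loose, lying beside the cooker. Origin: middle of its underside

How it is judged:
On the way, in this order (a step that is already met when the one before it is completed fails the run):
1. the red cancel key is pushed in by the fingers (value of joint cancel_key above 0.003 m and contact force between the fingers and cooker above 0.5 N), for 0.05 s.
2. the cancel key has come back up (value of joint cancel_key below 0.001 m), for 0.05 s.
3. the fingers tip the steam-release rocker right over (value of joint vent_rocker above 0.34 rad and contact force between the fingers and cooker above 0.5 N), for 0.05 s.
4. the fingers press the lid latch (value of joint lid_latch above 0.07 rad and contact force between the fingers and cooker above 0.5 N), for 0.02 s.
5. the lid springs open (value of joint lid above 1.25 rad), for 0.2 s.
At the end, for the whole second after the job is handed in: The lid stands open (joint above 1.25 rad), the rocker is tipped to vent (above 0.34 rad), all keys and the latch are back up (keys within 1 mm), and lunch box, cup, dish and paddle are within 20 mm of where they stood (value of joint lid above 1.25 rad and value of joint vent_rocker above 0.34 rad and value of joint lid_latch below 0.03 rad and value of joint each of cancel_key, menu_key, timer_key, start_key below 0.001 m and distance of each of lunch_box, mini_cup, sauce_dish, rice_paddle from where it was at the start of the episode below 0.02 m); the robot touches nothing.
It fails at once if another key is pressed (value of joint any of menu_key, timer_key, start_key above 0.002 m).
It fails at once if the lid opens before the steam is let out (value of joint lid above 0.1 rad and value of joint vent_rocker below 0.3 rad).
It fails at once if the cooker is pressed with more than 40 N (contact force between any of the fingers, the arm and cooker above 40 N).
It fails at once if a thing beside the cooker is shifted by more than 20 mm or picked up (distance of any of lunch_box, mini_cup, sauce_dish, rice_paddle from where it was at the start of the episode above 0.02 m).
It also fails if it takes over 42 s, if anything falls off the work surface, if the arm or the gripper's body presses on something with over 40 N, if the wrist force passes 120 N, or if a joint passes its speed limit or range.

## Working session

There is one attempt and no reset: what is moved stays moved. The work goes in short steps, Python scripts to look and compute and a shell command to move; the robot and the scene stay as the last step left them, time stands still between calls to the robot, and variables do not carry over. Pictures are saved under pics/ and viewed, at most 10 in all, crops included, and the job is handed in when it is done.

```bash
mkdir -p pics; cat > h.py <<'E'
import numpy as np, cv2
from bench import arm, imaging
def cal(n):
    c=imaging.get_calibration(n); f=240/np.tan(np.radians(c["fov_y"])/2)
    K=np.array([[f,0,c["cx"]],[0,f,c["cy"]],[0,0,1.]])
    return K,np.array([c["k1"],0,0,0.]),np.array(c["R"]),np.array(c["t"])
def onplane(C,px,z):
    K,d,R,t=C
    u=cv2.undistortPoints(np.array([[px]],float),K,d)[0,0]
    D=R.T@np.array([u[0],u[1],1]); o=-R.T@t
    return o+D*(z-o[2])/D[2]
def proj(C,X):
    K,d,R,t=C
    return cv2.projectPoints(np.array(X,float).reshape(-1,1,3),cv2.Rodrigues(R)[0],t,K,d)[0][:,0]
def shot(n,fn):
    C=cal(n); im=imaging.grab_frame(n); cv2.imwrite("pics/"+fn,im[:,:,::-1]); return C,im
E
python3 - <<'E'
from h import *
import pickle
a={n:shot(n,n+"0.png") for n in("top","scene")}
pickle.dump(a,open("a.pkl","wb"))
s=arm.sense();print(s["tcp_rot"],s["tcp_pos"],s["t"])
E
```

```text
[[-9.54492994e-01  2.98232469e-01 -7.20368038e-04]
 [ 2.98233260e-01  9.54491711e-01 -1.58012744e-03]
 [ 2.16340015e-04 -1.72305828e-03 -9.99998492e-01]] [0.17866609 0.57212277 0.23050845] 0.1
```

View pics/top0.png

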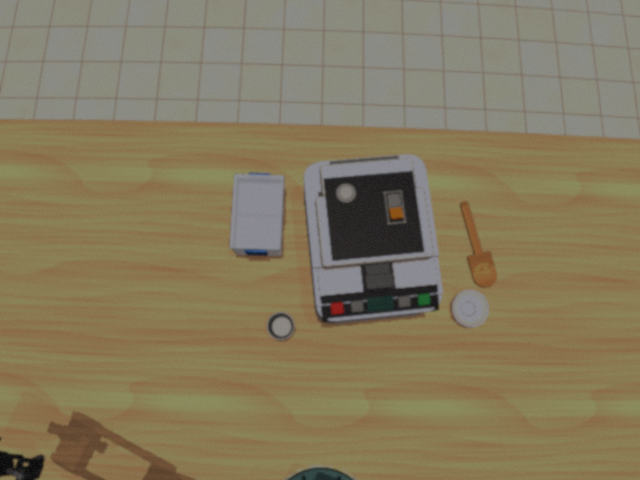

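View pics/scene0.png

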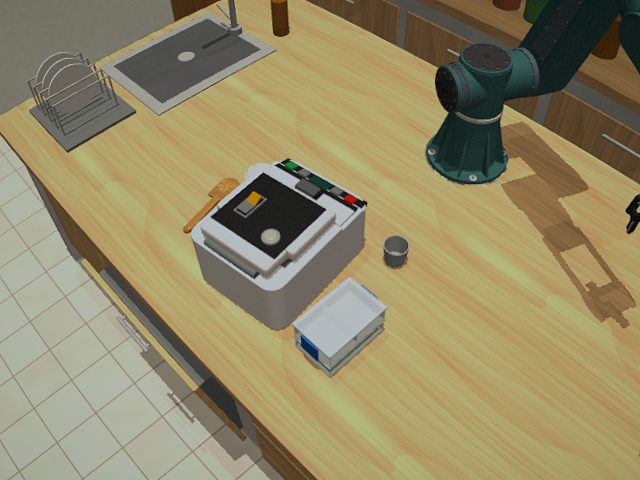

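The top view shows the red key at about (337,308), green (424,299), latch (378,276) and the orange half of the rocker (397,213). The cup, dish, paddle and lunch box all stand clear to the sides.

```bash
cat >> h.py <<'E'
def blob(im,cond,box):
    x0,y0,x1,y1=box; h=cv2.cvtColor(im[y0:y1,x0:x1],cv2.COLOR_RGB2HSV).astype(int)
    m=cond(h[...,0],h[...,1],h[...,2]).astype(np.uint8)
    n,l,st,c=cv2.connectedComponentsWithStats(m); i=1+np.argmax(st[1:,4])
    return c[i]+[x0,y0],st[i,4]
RED=lambda h,s,v:((h<5)|(h>172))&(s>150)&(v>60)
GRN=lambda h,s,v:(h>45)&(h<75)&(s>120)&(v>80)
ORA=lambda h,s,v:(h>7)&(h<22)&(s>170)&(v>100)
E
python3 - <<'E'
from h import *
import pickle
a=pickle.load(open("a.pkl","rb"))
C,im=a["top"]; b=(310,160,445,325)
P={}
for n,c,z in(("red",RED,.16),("green",GRN,.16),("orange",ORA,.2225)):
    p,A=blob(im,c,b); P[n]=onplane(C,p,z); print(n,p,A,P[n].round(4))
P["latch"]=onplane(C,(378,276),.178);print(P["latch"])
y=P["red"]-P["green"]; W=np.linalg.norm(y); y/=W; x=np.array([y[1],-y[0],0]); print("width",W,"yaw",np.degrees(np.arctan2(x[1],x[0])))
m=(P["red"]+P["green"])/2
for n in P: print(n,(P[n]-m)@x,(P[n]-m)@y)
Cs,ims=a["scene"]
print(proj(Cs,[P[k] for k in P]))
for n,c in(("red",RED),("green",GRN),("orange",ORA)): print(n,blob(ims,c,(190,150,370,330)))
E
```

```text
red [336.85534591 308.05660377] 159 [ 0.4704 -0.0211  0.16  ]
green [423.75510204 298.84693878] 98 [ 0.4939 -0.2033  0.16  ]
orange [395.68695652 212.90434783] 115 [ 0.6613 -0.134   0.2225]
[ 0.53729603 -0.10413035  0.178     ]
width 0.18371214324702176 yaw 7.336671827660192
red 1.9102630932855778e-18 0.09185607162351088
green -1.3807737910145822e-19 -0.09185607162351087
orange 0.17492223020039363 -0.04447701212016373
latch 0.055698113147267296 0.0009463234397249272
[[349.75559492 197.34538396]
 [290.08299432 164.16962524]
 [253.66967178 196.5609209 ]
 [304.39750552 188.54645215]]
red (array([349.94680851, 198.93617021]), np.int32(94))
green (array([290.390625, 165.140625]), np.int32(64))
orange (array([216.20512821, 196.83760684]), np.int32(117))
```

```bash
cat >> h.py <<'E'
from scipy.spatial.transform import Rotation as Ro
YAW=7.3
def frame(yaw=None):
    a=np.radians(YAW if yaw is None else yaw); return np.array([[np.cos(a),-np.sin(a),0],[np.sin(a),np.cos(a),0],[0,0,1]])
def tool(tilt,flip=-1,turn=0):
    # tool y = -flip*cooker y ; tilt leans the hand towards the robot
    t=np.radians(tilt); z=np.array([np.sin(t),0,-np.cos(t)]); y=np.array([0,-flip,0.]); x=np.cross(y,z)
    return frame()@Ro.from_euler("z",turn,degrees=True).as_matrix()@np.c_[x,y,z]
def go(pos,R,s=None):
    s=s or arm.sense(); A=np.array(s["tcp_rot"]); 
    print("turn",Ro.from_matrix(A.T@R).as_rotvec().round(3),"shift cm",(A.T@(np.array(pos)-s["tcp_pos"])*100).round(2),"t",s["t"])
E
python3 - <<'E'
from h import *
s=arm.sense(); K,d,R,t=cal("wrist"); A=np.array(s["tcp_rot"])
print("cam in tool",A.T@(-R.T@t-s["tcp_pos"]),"axis",A.T@R[2],K[0,0])
print(s["joints"])
go([.179,.573,.36],A)
for f in(-1,1): go([.46,-.10,.36],tool(0,f))
E
```

```text
cam in tool [ 0.06860446  0.00028756 -0.14204229] axis [-2.71301971e-01 -1.34791512e-04  9.62494271e-01] 412.59757269296256
[ 1.15288702e+00  3.59470360e-01  1.51134245e+00  1.78660487e-05
  1.27251634e+00 -1.15073602e-01]
turn [0. 0. 0.] shift cm [ -0.     0.07 -12.95] t 0.1
turn [-0.002 -0.001 -0.43 ] shift cm [-46.9  -55.79 -12.86] t 0.1
turn [-1.000e-03  2.000e-03  2.711e+00] shift cm [-46.9  -55.79 -12.86] t 0.1
```

```bash
python3 -m inch '[[[0,0,0],[-10,-6,-13],0],[[0,0,-0.2],[-20,-12,-13],0],[[0,0,-0.2],[-31,-18.6,-13],0],[[0,0,-0.43],[-31,-18.6,-13],0],[[0,0,-0.43],[-31,-18.6,-13],0],[[0,0,-0.43],[-46.9,-55.8,-13],0],[[0,0,-0.43],[-46.9,-55.8,-13],0],[[0,0,-0.43],[-46.9,-55.8,-13],0]]' 20
python3 -c "
from h import *
go([.46,-.10,.36],tool(0))"
```

```text
t: 1.1
tcp_pos: [0.4002, 0.1826, 0.3493]
tcp_rot: [[-0.992, -0.127, -0.0], [-0.127, 0.992, -0.0], [0.0, -0.0, -1.0]]
contact_force: [0.3, -0.5, 0.1]
opening: -0.0002
finger_force: 0.0
turn [-0. -0.  0.] shift cm [ -2.34 -28.79  -1.07] t 1.1
```

```bash
python3 -m inch '[[[0,0,0],[-2.3,-27,-1],0],[[0,0,0],[-2.3,-27,-1],0],[[0,0,0],[-2.3,-27,-1],0],[[0,0,0],[-2.3,-27,-1],0],[[0,0,0],[-2.3,-27,-1],0],[[0,0,0],[-2.3,-27,-1],0],[[0,0,0],[-2.3,-27,-1],0],[[0,0,0],[-2.3,-27,-1],0]]'
python3 - <<'E'
from h import *
import pickle
C,im=shot("wrist","w1.png"); pickle.dump((C,im),open("w1.pkl","wb"))
E
```

```text
t: 2.1
tcp_pos: [0.457, -0.0792, 0.3593]
tcp_rot: [[-0.992, -0.128, -0.0], [-0.128, 0.992, 0.0], [0.0, 0.0, -1.0]]
contact_force: [0.3, 0.3, -0.4]
opening: -0.0002
finger_force: 0.0
```

View pics/w1.png

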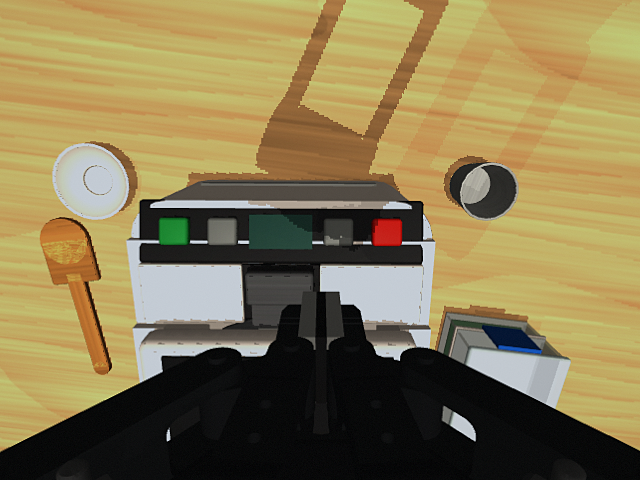

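The wrist view shows the red key at about (387,232), green at (173,231), and the latch pad spanning roughly (246–315, 268–322). The shut fingertips are at (321,292) and are only about 14 mm across.

```bash
python3 - <<'E'
from h import *
import pickle
C,im=pickle.load(open("w1.pkl","rb"))
g,_=blob(im,GRN,(130,200,210,260)); r,_=blob(im,RED,(360,200,420,260))
R=onplane(C,r,.16);G=onplane(C,g,.16);print(r,g,R,G)
y=R-G;W=np.linalg.norm(y);y/=W;x=np.array([y[1],-y[0],0]);print("W",W,"yaw",np.degrees(np.arctan2(x[1],x[0])))
m=(R+G)/2
for p,z in(((246,268),.178),((315,268),.178),((280,295),.178),((280,322),.178),((387,218),.157),((387,246),.163)):
    q=onplane(C,p,z)-m;print(p,q@x,q@y)
for n,v in dict(red=(0,W/2,.16),latch=(.045,0,.178),lidf=(.082,0,.205),rock=(.17,-.045,.224)).items():
    X=m+x*v[0]+y*v[1];X[2]=v[2];print(n,X,proj(C,X))
go(R+[0,0,.04],tool(15))
E
```

```text
[386.55193992 232.01376721] [172.91099476 231.01963351] [ 0.4689497  -0.02063733  0.16      ] [ 0.49159654 -0.20184348  0.16      ]
W 0.1826158419907339 yaw 7.123795194197675
(246, 268) 0.02676597133475662 -0.026814017297191125
(315, 268) 0.026478702708547505 0.030439898429163663
(280, 295) 0.05078467181734464 0.0008738447270092555
(280, 322) 0.0759044845503779 0.00031651869704390947
(387, 218) -0.011582589891486639 0.09159646748005557
(387, 246) 0.011571214248016621 0.09178669045475345
red [ 0.4689497  -0.02063733  0.16      ] [[386.55193992 232.01376721]]
latch [ 0.52492574 -0.10565979  0.178     ] [[278.81003264 288.62406471]]
lidf [ 0.56164012 -0.10107129  0.205     ] [[276.59478725 344.31032338]]
rock [ 0.65454142 -0.13481072  0.224     ] [[221.98062878 451.77703209]]
turn [ 0.    -0.262  0.001] shift cm [-1.93  5.65 15.94] t 2.15
```

```bash
sed -i 's/^YAW=7.3/YAW=7.15/' h.py; cat >> h.py <<'E'
RED0=np.array([.4690,-.0207,.160]); ORG=None
NRM=frame()@[-np.sin(np.radians(15)),0,np.cos(np.radians(15))]
E
python3 -c "
from h import *
go(RED0+NRM*.02,tool(15))"
```

```text
turn [ 0.001 -0.262  0.004] shift cm [-1.42  5.65 18.01] t 2.15
```

```bash
python3 -m inch '[[[0,-0.15,0],[-1.4,5.6,5],0],[[0,-0.262,0],[-1.4,5.65,10],0],[[0,-0.262,0],[-1.4,5.65,14],0],[[0,-0.262,0],[-1.4,5.65,18],0],[[0,-0.262,0],[-1.4,5.65,18],0],[[0,-0.262,0],[-1.4,5.65,18],0]]'
python3 - <<'E'
from h import *
go(RED0,tool(15)); shot("wrist","w2.png")
E
```

```text
t: 2.9
tcp_pos: [0.4651, -0.0224, 0.1807]
tcp_rot: [[-0.958, -0.128, 0.258], [-0.123, 0.992, 0.033], [-0.26, -0.001, -0.965]]
contact_force: [-0.2, -0.3, -0.5]
opening: 0.0001
finger_force: 0.0
turn [0.    0.002 0.003] shift cm [0.15 0.12 2.11] t 2.9
```

View pics/w2.png

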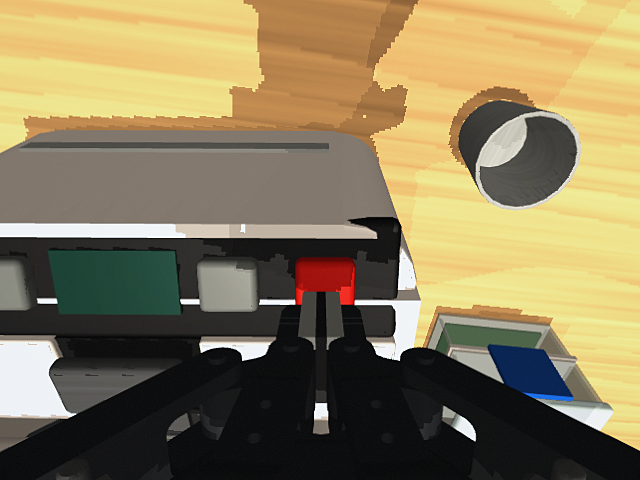

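The fingertips are at (321,292), over the red key, which spans about 297–355 across. The grey menu key, whose edge is at about 258, is well clear.

```bash
python3 -m inch '[[[0,0,0],[0.15,0.1,0.8],0],[[0,0,0],[0.15,0.1,1.5],0],[[0,0,0],[0.15,0.1,1.9],0],[[0,0,0],[0.15,0.1,2.1],0],[[0,0,0],[0.15,0.1,2.25],0],[[0,0,0],[0.15,0.1,2.35],0],[[0,0,0],[0.15,0.1,2.4],0],[[0,0,0],[0.15,0.1,2.4],0]]'
```

```text
t: 3.95
tcp_pos: [0.4685, -0.021, 0.1559]
tcp_rot: [[-0.958, -0.127, 0.257], [-0.123, 0.992, 0.033], [-0.259, -0.0, -0.966]]
contact_force: [-2.2, -0.4, 3.4]
opening: -0.0001
finger_force: 2.1
```

```bash
python3 -m inch '[[[0,0,0],[0,0,0.1],0],[[0,0,0],[0,0,0.15],0],[[0,0,0],[0,0,0.2],0],[[0,0,0],[0,0,0.2],0],[[0,0,0],[0,0,0.2],0]]'
```

```text
t: 4.58
tcp_pos: [0.4687, -0.0209, 0.1554]
tcp_rot: [[-0.958, -0.128, 0.257], [-0.123, 0.992, 0.032], [-0.259, -0.001, -0.966]]
contact_force: [-14.5, -1.2, 29.5]
opening: -0.0
finger_force: 16.0
```

The key is bottomed, at about 33 N, so I'm backing off straight away.

```bash
python3 -m inch '[[[0,0,0],[0,0,-1],0],[[0,0,0],[0,0,-5],0],[[0,0,0],[0,0,-10],0],[[0,0.1,0],[0,0,-11],0],[[0,0.2,0],[0,0,-11],0],[[0,0.262,0],[0,0,-11],0],[[0,0.262,0],[0,0,-11],0]]'
cat >> h.py <<'E'
M0=np.array([.4803,-.1112,0]); F=frame()
def ck(x,y,z): return M0+F@[x+.150,y,z]   # cooker frame -> world
E
python3 -c "
from h import *
print(ck(.02,-.045,.224)); go(ck(.02,-.045,.264),tool(0))"
```

```text
t: 5.45
tcp_pos: [0.4422, -0.0244, 0.26]
tcp_rot: [[-0.992, -0.128, 0.001], [-0.128, 0.992, -0.0], [-0.001, -0.0, -1.0]]
contact_force: [-0.7, -0.3, 0.6]
opening: 0.0002
finger_force: 0.0
[ 0.65457906 -0.13469061  0.224     ]
turn [-0.     0.001  0.003] shift cm [-19.66 -13.65  -0.38] t 5.45
```

```bash
python3 -m inch '[[[0,0,0],[-5,-3.5,-1.5],0],[[0,0,0],[-10,-7,-1.5],0],[[0,0,0],[-15,-10.4,-1],0],[[0,0,0],[-19.6,-13.6,-0.4],0],[[0,0,0],[-19.6,-13.6,-0.4],0],[[0,0,0],[-19.6,-13.6,-0.4],0],[[0,0,0],[-19.6,-13.6,-0.4],0]]'
python3 - <<'E'
from h import *
import pickle
C,im=shot("wrist","w3.png"); pickle.dump((C,im),open("w3.pkl","wb"))
go(ck(.02,-.045,.224),tool(0)); print(proj(C,ck(.02,-.045,.224)))
E
```

```text
t: 6.32
tcp_pos: [0.6512, -0.1338, 0.2647]
tcp_rot: [[-0.992, -0.127, -0.0], [-0.127, 0.992, 0.0], [0.0, 0.0, -1.0]]
contact_force: [-0.3, -0.8, -0.0]
opening: -0.0003
finger_force: 0.0
turn [-0.     0.     0.003] shift cm [-0.3  -0.13  4.09] t 6.375
[[317.45874579 282.36935523]]
```

View pics/w3.png

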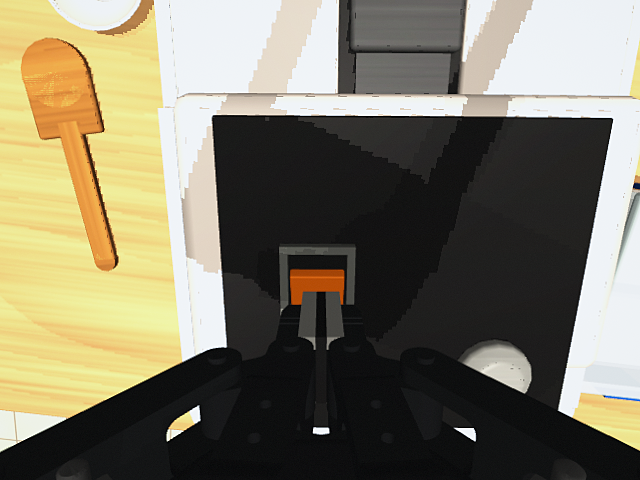

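```bash
python3 - <<'E'
from h import *
import pickle
C,im=pickle.load(open("w3.pkl","rb"))
for p,z in(((317,276),.2265),((317,269),.2265),((316,94),.205),((410,53),.178)):
    q=onplane(C,p,z); print(p,(F.T@(q-M0)-[.15,0,0]).round(4))
E
```

```text
(317, 276) [ 0.0159 -0.0452  0.2265]
(317, 269) [ 0.0124 -0.0452  0.2265]
(316, 94) [-0.0656 -0.0459  0.205 ]
(410, 53) [-0.0875  0.0019  0.178 ]
```

The orange end measures 14–16 mm behind the cooker's origin and −45 mm across, which matches the given sizes. The fingertip fits inside the frame, so I'm pressing straight down.

```bash
python3 -m inch '[[[0,0,0],[-0.35,-0.1,2],0],[[0,0,0],[-0.35,-0.1,3.3],0],[[0,0,0],[-0.35,-0.1,3.8],0],[[0,0,0],[-0.35,-0.1,4.1],0],[[0,0,0],[-0.35,-0.1,4.4],0],[[0,0,0],[-0.35,-0.1,4.6],0],[[0,0,0],[-0.35,-0.1,4.8],0],[[0,0,0],[-0.35,-0.1,4.8],0]]'
```

```text
t: 7.38
tcp_pos: [0.6564, -0.1352, 0.2161]
tcp_rot: [[-0.992, -0.127, 0.0], [-0.127, 0.992, -0.0], [-0.0, -0.0, -1.0]]
contact_force: [0.7, 0.5, -0.6]
opening: 0.0001
finger_force: 0.1
```

```bash
python3 -m inch '[[[0,0,0],[0,0,0.05],0],[[0,0,0],[0,0,0.1],0],[[0,0,0],[0,0,0.15],0],[[0,0,0],[0,0,0.15],0]]'
```

```text
t: 7.88
tcp_pos: [0.6564, -0.1352, 0.2153]
tcp_rot: [[-0.992, -0.127, 0.001], [-0.127, 0.992, -0.0], [-0.001, -0.001, -1.0]]
contact_force: [-0.5, -0.5, 4.8]
opening: -0.0003
finger_force: 2.5
```

```bash
python3 -m inch '[[[0,0,0],[0,0,0.05],0],[[0,0,0],[0,0,0.08],0],[[0,0,0],[0,0,0.08],0]]'
```

```text
t: 8.25
tcp_pos: [0.6564, -0.1352, 0.2152]
tcp_rot: [[-0.992, -0.127, 0.001], [-0.127, 0.992, -0.001], [-0.001, -0.001, -1.0]]
contact_force: [-1.5, 0.1, 8.8]
opening: -0.0002
finger_force: 4.4
```

The stop was reached at z = 0.2152, where I expected it. I'm lifting off and looking at the rocker while moving towards the latch.

```bash
python3 -m inch '[[[0,0,0],[0,0,-2],0],[[0,0,0],[0,0,-5],0],[[0,0,0],[4,1.5,-6],0],[[0,0,0],[8,3,-6],0],[[0,0,0],[8,3,-6],0],[[0,0,0],[8,3,-6],0]]'
python3 - <<'E'
from h import *
C,im=shot("wrist","w4.png")
print(proj(C,[ck(.02,-.045,.215),ck(-.105,0,.178)]))
go(ck(-.109,0,.200),tool(15))
E
```

```text
t: 9.0
tcp_pos: [0.5737, -0.1156, 0.274]
tcp_rot: [[-0.992, -0.127, 0.001], [-0.127, 0.992, -0.0], [-0.001, -0.0, -1.0]]
contact_force: [0.5, -0.1, 0.4]
opening: -0.0
finger_force: 0.0
[[268.78938134 393.54644561]
 [348.7563179  164.04526525]]
turn [-0.    -0.261  0.002] shift cm [5.15 1.64 7.39] t 9.05
```

View pics/w4.png

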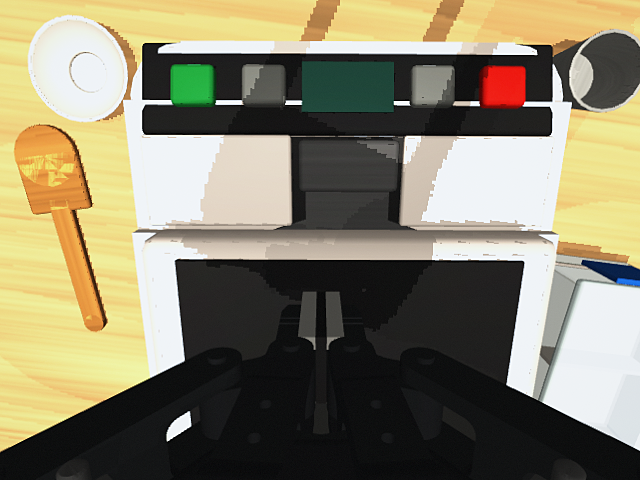

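The latch pad spans about (298–400, 138–191), and its centre (349,164) matches my prediction exactly. The rocker is hidden behind the hand, so I'm checking it in the scene view before touching the latch.

```bash
python3 - <<'E'
from h import *
import pickle
o=pickle.load(open("a.pkl","rb"))["scene"][1]; C,im=shot("scene","s2.png")
c=lambda i:cv2.resize(i[175:230,220:290],None,fx=5,fy=5,interpolation=cv2.INTER_CUBIC)
cv2.imwrite("pics/cmp.png",np.hstack([c(o),c(im)])[:,:,::-1])
E
```

```text
(no output)
```

View pics/cmp.png

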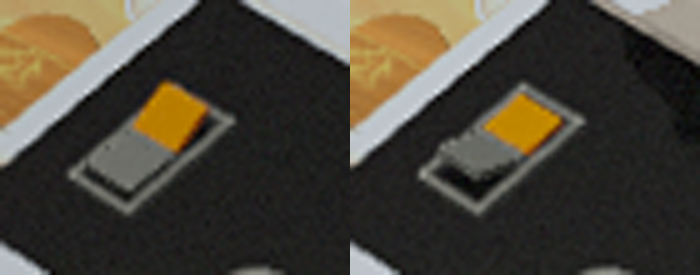

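The left half of the crop (before) shows the orange end raised. The right half (now) shows it down level in the frame and the grey end up, so the rocker is fully tipped. Next is the latch.

```bash
python3 -m inch '[[[0,-0.1,0],[3,1.6,0],0],[[0,-0.2,0],[4.9,1.6,2],0],[[0,-0.261,0],[4.9,1.6,5],0],[[0,-0.261,0],[4.9,1.6,7.2],0],[[0,-0.261,0],[4.9,1.6,7.2],0],[[0,-0.261,0],[4.9,1.6,7.2],0]]'
python3 -c "
from h import *
s=arm.sense();print(F.T@(s['tcp_pos']-M0)-[.15,0,0]);go(ck(-.106,0,.181),tool(15))"
```

```text
t: 9.85
tcp_pos: [0.5238, -0.1064, 0.2027]
tcp_rot: [[-0.958, -0.127, 0.257], [-0.123, 0.992, 0.032], [-0.259, -0.001, -0.966]]
contact_force: [0.6, 0.4, 0.7]
opening: 0.0002
finger_force: 0.0
[-0.10622145 -0.00061245  0.20267379]
turn [-0.     0.     0.003] shift cm [0.54 0.06 2.1 ] t 9.85
```

```bash
python3 -m inch '[[[0,0,0],[0.25,0.05,0.95],0],[[0,0,0],[0.42,0.05,1.6],0],[[0,0,0],[0.52,0.05,1.95],0],[[0,0,0],[0.6,0.05,2.2],0],[[0,0,0],[0.65,0.05,2.4],0],[[0,0,0],[0.7,0.05,2.6],0],[[0,0,0],[0.73,0.05,2.7],0],[[0,0,0],[0.73,0.05,2.7],0]]'
```

```text
t: 10.85
tcp_pos: [0.5221, -0.1053, 0.1739]
tcp_rot: [[-0.958, -0.127, 0.256], [-0.123, 0.992, 0.033], [-0.258, 0.0, -0.966]]
contact_force: [-2.5, 0.0, 2.1]
opening: 0.0
finger_force: 1.3
```

```bash
python3 -m inch '[[[0,0,0],[0.03,0,0.1],0],[[0,0,0],[0.06,0,0.2],0],[[0,0,0],[0.06,0,0.25],0],[[0,0,0],[0.06,0,0.25],0]]'
python3 -c "
from h import *
C,im=shot('wrist','w5.png')"
```

```text
t: 11.35
tcp_pos: [0.5222, -0.1053, 0.1713]
tcp_rot: [[-0.958, -0.127, 0.256], [-0.123, 0.992, 0.033], [-0.258, 0.0, -0.966]]
contact_force: [-2.0, 1.0, 3.4]
opening: -0.0003
finger_force: 1.7
```

```bash
python3 -m inch '[[[0,0,0],[0,0,-1.5],0],[[0,0,0],[2,0,-6],0],[[0,0,0],[5,0,-11],0],[[0,0,0],[9,0,-14],0],[[0,0,0],[9,0,-14],0],[[0,0,0],[9,0,-14],0],[[0,0,0],[9,0,-14],0],[[0,0,0],[9,0,-14],0]]'
python3 -m inch '[[[0,0,0],[0,0,0],0],[[0,0,0],[0,0,0],0],[[0,0,0],[0,0,0],0],[[0,0,0],[0,0,0],0],[[0,0,0],[0,0,0],0],[[0,0,0],[0,0,0],0],[[0,0,0],[0,0,0],0],[[0,0,0],[0,0,0],0]]'>/dev/null
python3 -m inch '[[[0,0,0],[0,0,0],0],[[0,0,0],[0,0,0],0],[[0,0,0],[0,0,0],0],[[0,0,0],[0,0,0],0],[[0,0,0],[0,0,0],0],[[0,0,0],[0,0,0],0],[[0,0,0],[0,0,0],0],[[0,0,0],[0,0,0],0]]'
python3 -c "
from h import *
shot('scene','s3.png')"
```

```text
t: 12.4
tcp_pos: [0.4007, -0.1207, 0.2829]
tcp_rot: [[-0.958, -0.128, 0.255], [-0.123, 0.992, 0.034], [-0.257, 0.001, -0.966]]
contact_force: [0.9, 0.2, 0.6]
opening: 0.0001
finger_force: 0.0
t: 14.4
tcp_pos: [0.4002, -0.1209, 0.2834]
tcp_rot: [[-0.958, -0.127, 0.256], [-0.123, 0.992, 0.033], [-0.258, -0.0, -0.966]]
contact_force: [-0.1, -0.7, -0.0]
opening: -0.0001
finger_force: 0.0
```

View pics/s3.png

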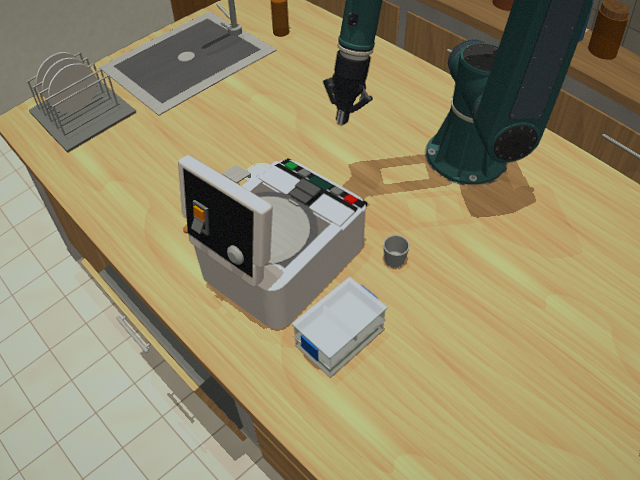

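The lid stands nearly upright at about (225,220), the rocker is still tipped, the hand is clear at (343,118), and the cup and box have not moved. I'll let it settle for 1 s and then hand in.

```bash
python3 -m inch '[[[0,0,0],[0,0,0],0],[[0,0,0],[0,0,0],0],[[0,0,0],[0,0,0],0],[[0,0,0],[0,0,0],0],[[0,0,0],[0,0,0],0],[[0,0,0],[0,0,0],0],[[0,0,0],[0,0,0],0],[[0,0,0],[0,0,0],0]]' >/dev/null
python3 -c "
from h import *
print(arm.sign_off())"
```

```text
the job is handed in; nothing more can be done
None
```

I pressed the cancel key and let it back up, tipped the rocker right over, then pressed the latch: the lid is open, the hand is clear, and the job was handed in at about 15 s (no verdict shown), with the key press peaking at about 33 N against the 40 N limit.

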